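# Key the sample tin home and lid it

### The job

The white two-handled sample tin sits crooked on the green base tin. Turn it round in place, without taking it off, until its notch drops over the base's orange key and it sits level and fully down. Then put the lid on the white tin with the lid's notch over the white tin's own orange key, flush all round, and let go; leave the cups and the kettle lid where they are.

Things in the scene. Friction and masses are not known exactly. Their poses are not given: they have to be found in the camera images.
- base_mouth (a point): Centre of the mouth of the green base tin, at rim height, 60 mm above the table. The base is fixed: outer radius 52 mm, inner 48 mm, 35 mm deep, steel foot of radius 68 mm. z is up; x points from the axis to its key, an orange upright tab just outside the rim: 12 mm wide, radius 55 to 65 mm, top 8 mm above the rim.
- tin: White open tin, 0.3 to 0.45 kg, outer radius 52 mm. Origin: on its axis at the underside of its flange (5 mm thick, radius 64 mm); it meets base_mouth when fully down. A plug below it, radius 46 mm, 14 mm deep, sits in the base with 2 mm play. One notch, 20 mm wide, is cut in the flange along the tin's x axis.
- tin_notch (a point): Middle of the white tin's notch, on its x axis at radius 59 mm, at the flange's underside. At the start the tin is turned 0.4 to 1.0 rad anticlockwise (from above) from the base key; the flange rides on the key and the tin leans about 4 degrees. It turns easily (1 to 3 N at a handle); turned clockwise until the notch is over the key (within 0.05 rad) it drops by its own weight.
- tin_handle1 (a point): One of the white tin's two black bar handles: its centre, at radius 69 mm along the tin's y axis and 26 mm above the tin's origin. The bar sticks out from radius 51 to 87 mm, is 12 mm wide across and 18 mm tall. Axes as the tin's.
- tin_handle2 (a point): The other of the white tin's two black bar handles: its centre, at radius 69 mm along the tin's -y axis and 26 mm above the tin's origin. The bar sticks out from radius 51 to 87 mm, is 12 mm wide across and 18 mm tall. Axes as the tin's.
- tin_mouth (a point): Centre of the white tin's mouth, at its rim, 50 mm above the tin's origin, same axes as the tin. Inner radius 48 mm. The tin carries an orange key of its own on its x side: 12 mm wide, radius 55 to 65 mm, top 8 mm above the rim.
- lid_grip (a point): Grasp point of the lid (0.2 to 0.33 kg, standing on the table): on its axis in the upright wooden grip bar, which is 60 mm long along x, 14 mm wide along y; the bar's top is 18 mm above this point, the green disc under it 24 mm below. It lies 39 mm above the flange's underside, so 39 mm above tin_mouth when the lid is fully down. z is up.
- lid_notch (a point): Middle of the lid's notch, 20 mm wide, on the lid's x axis at radius 59 mm, at the underside of its steel flange (5 mm thick, radius 64 mm); an orange mark on the green disc lies beside it. Below the flange is a plug like the white tin's: radius 46 mm, 14 mm deep, tapering to 43 mm at the bottom, with 2 mm play in the white tin.
- cup: Single white paper cup, 95 mm tall, 84 mm across. Origin under its centre. Leave alone.
- cup_stack: Stack of nested paper cups with a green one on top, 131 mm tall, 84 mm across. Origin under its centre. Leave alone.
- kettle_lid: Round black kettle lid lying on the table, 120 mm across, 36 mm tall. Origin under its centre. Leave alone.
Not all that is in view belongs to the job. Leave any purple or red look-alike of the part that bears base_mouth alone.

How it is judged:
On the way, in this order (a step that is already met when the one before it is completed fails the run):
1. the white tin is turned until it drops over the base's key, level and fully down (z of tin in the frame of base_mouth below 0.0025 m and horizontal distance between tin and base_mouth below 0.005 m and angle between tin's own z axis and vertical below 0.03 rad and angle between the x axis of tin and the x axis of base_mouth, either way round below 0.14 rad), for 0.2 s.
2. the lid is down on the white tin with its notch over the key (z of lid_grip in the frame of tin_mouth below 0.0415 m and horizontal distance between lid_grip and tin_mouth below 0.005 m and angle between the x axis of lid_grip and the x axis of tin_mouth, either way round below 0.14 rad), for 0.2 s.
At the end, for the whole second after the job is handed in: The white tin is fully down on the base (within 2.5 mm, level within 0.03 rad, centred within 5 mm, notch over the key) and the lid is fully down on the white tin (within 2.5 mm, level within 0.03 rad, centred within 5 mm, notch over the key), all at rest and released (all of step 1 and all of step 2 and z of lid_grip in the frame of tin_mouth above 0.036 m and angle between lid_grip's own z axis and vertical below 0.03 rad and linear speed of tin below 0.02 m/s); the robot touches nothing.
It fails at once if the white tin is lifted off the base (z of tin in the frame of base_mouth above 0.02 m).
It fails at once if the paper cup is moved by more than 30 mm or tipped (distance of cup from where it was at the start of the episode above 0.03 m or angle between cup's own z axis and vertical above 0.5 rad).
It fails at once if the cup stack is moved by more than 30 mm or tipped (distance of cup_stack from where it was at the start of the episode above 0.03 m or angle between cup_stack's own z axis and vertical above 0.5 rad).
It fails at once if the kettle lid is moved by more than 30 mm (distance of kettle_lid from where it was at the start of the episode above 0.03 m).
It also fails if it takes over 54 s, if anything falls off the work surface, if the arm or the gripper's body presses on something with over 40 N, if the wrist force passes 120 N, or if a joint passes its speed limit or range.

### The arm

A 6-joint arm with a two-finger parallel gripper is mounted at the origin on the work surface. World frame = base frame: x ahead of the robot, y to its left, z up, the work surface at z = 0. Lengths are in m, angles in rad, forces in N, time in s.
With the tool pointing down it reaches from about 0.25 to 0.725 m from the base axis. Payload 9.7 kg.
Tool frame: the origin (TCP) lies on the centre line of the jaws, within the pads' length; the fingertips stand 19 mm ahead of it and the grasp point (between the pads) is the TCP (manip.finger_overhang is the y of the fingertips in the tool frame, in m); y points along the fingers, x is the direction in which the jaws open and shut, and the axes are right-handed (so a half turn about y gives the same grasp; the last joint's range is limited). The gripper opens to 85 mm and grips with 20 to 120 N. Pads are 22 mm wide; open, the fingers measure 114 mm over their backs; the gripper's body (76 mm by 85 mm) begins 54 mm behind the grasp point. The pads swing forward as they close: fully open they stand 13 mm farther back than shut.
Start: joints at [1.105, 0.087, 0.176, 1.66, 0, 1.571], TCP at [0.247, 0.491, 0.25] pointing down, gripper open.
Joint ranges: [-3.13, 3.13], [-0.85, 1.81], [-1.15, 1.24], [-2.2, 2.28], [-1.44, 1.52], [-3.14, 3.14]. Speed limits (rad/s): [2.22, 2.22, 2.57, 3.14, 3.14, 3.14].

### API

Orientations are given as a rotation vector (axis times angle).
In Python, from station import manip gives the robot as it stands. The module is installed in compiled form; this text tells all that it offers.
- The arm moves only by the shell command python3 -m inch 'ROWS' [OPENING] [FORCE]. ROWS is JSON, a list of rows, each a list of 4 numbers: the shift along the tool's x, y, z in mm, then the turn about the tool's y in degrees. A call has 1 to 12 rows; each row is the pose to reach, as a shift and turn from the pose commanded when the call began, along the tool's axes at that moment; what a row does not reach only later rows make up. A row lasts 1/12 s, in which the tool goes at most 41.7 mm and 7.16 degrees, less where a joint would pass 70% of its speed; a pose out of reach is approached as far as the arm can. A call with a gripper value outside its range is refused whole. OPENING is the closure, from 0 (fully open) to 1 (shut), set as the call begins (- or left out, the last holds). The fingers move at their own pace and stop on an object; FORCE is the grip in N (left out, the last holds). Time passes only in rows, so rows that repeat a pose let the fingers close. It gives the time, the measured TCP pose, the force and the opening at its end, in the units of the state.
- manip.get_obs(): the state, without advancing time (a new reading comes with each control period).
- manip.camera(name): name is "scene" or "top"; returns a dict with "frame" (400x640x3 uint8, red, green, blue), "range_z" (400x640 float32, m along the optical axis (not along the pixel's ray), 0 where there is no reading), "fovy" (degrees; the focal length in pixels is half the picture's height over the tangent of half this angle, whatever the lens; pixels are square), "cx", "cy" (the principal point, pixels), "eye" and "orientation" of the camera in the world. Camera axes: x right, y down, z forward; pixel columns grow to the right and rows downward; lengths in m; the calibration is good to about 2 mm. A picture is of the moment at which its call begins.
- manip.hand_in(): hands the job in, once; it reports no verdict.
The state is a dict: "t": time; "joint_positions": joint angles; "qd": joint speeds; "joint_torque": joint torques, N m; "eef_pos": TCP position; "orientation": TCP orientation; "force": force on the tool from outside, world axes, zero at the start; "wrist_torque": the same for the moment, N m; "width": finger opening in m.
Only numpy, scipy, OpenCV 4.12 (cv2) and the standard library are available. Lean on these libraries where they do the work, as an engineer would, in place of code of your own. Each camera call takes 0.05 s, during which the arm holds its last target. There are 200 camera calls.

## Working session

There is one attempt and no reset: what is moved stays moved. The work goes in short steps, Python scripts to look and compute and a shell command to move; the robot and the scene stay as the last step left them, time stands still between calls to the robot, and variables do not carry over. Pictures are saved under pics/ and viewed, about 8 in all and at most 12, crops included, and the job is handed in when it is done.

```bash
mkdir -p pics; cat > h.py <<'E'
import numpy as np,cv2
from station import manip
from scipy.spatial.transform import Rotation as R
def cam(n):
    c=manip.camera(n); c['f']=200/np.tan(np.radians(c['fovy'])/2)
    o=np.array(c['orientation'],float)
    c['R']=R.from_rotvec(o).as_matrix() if o.size==3 else o.reshape(3,3)
    c['eye']=np.array(c['eye']); return c
def pts(c):
    v,u=np.mgrid[:400,:640]; z=c['range_z']
    p=np.stack([(u-c['cx'])/c['f']*z,(v-c['cy'])/c['f']*z,z],-1)
    return p@c['R'].T+c['eye']
def ray(c,u,v,h):
    d=c['R']@np.array([(u-c['cx'])/c['f'],(v-c['cy'])/c['f'],1]); return c['eye']+d*(h-c['eye'][2])/d[2]
E
python3 - <<'E'
from h import *
for n in('scene','top'):
    c=cam(n); cv2.imwrite(f'pics/{n}0.png',c['frame'][...,::-1]); print(n,c['fovy'],c['cx'],c['cy'],c['eye'],c['orientation'])
    np.savez(f'{n}0.npz',f=c['frame'],p=pts(c))
o=manip.get_obs();print(o, R.from_rotvec(o['orientation']).as_matrix())
E
```

```text
scene 56.83097492336103 316.3915333723653 207.05465337491793 [1.16741059 0.04316036 1.0131052 ] [-1.77941144 -1.93357025  0.64877697]
top 46.43881089114561 318.5435776335958 196.23496416308205 [0.25230869 0.0133963  1.21773998] [-2.06631845  2.16708007 -0.22007656]
{'t': 0.1, 'joint_positions': array([ 1.10499578e+00,  8.74096869e-02,  1.75200556e-01,  1.65979054e+00,
       -1.12183127e-05,  1.57082015e+00]), 'qd': array([ 1.21837978e-03, -7.91946525e-04,  2.79259705e-03,  1.97192409e-04,
       -2.74459551e-05,  7.38062823e-04]), 'joint_torque': array([-1.17623367e-03, -5.21561837e+01,  4.65652514e+01,  1.59730524e-02,
       -5.38804261e-05, -1.10608585e-05]), 'eef_pos': array([0.24694657, 0.49123958, 0.24964484]), 'orientation': array([-1.39492377, -0.85885573,  0.86052401]), 'force': array([-0.1174449 ,  0.48025856, -0.04344141]), 'wrist_torque': array([-0.04939394, -0.00458093,  0.02268309]), 'width': 0.0850122993208086} [[ 4.49159162e-01 -5.30446607e-04 -8.93451602e-01]
 [ 8.93450950e-01 -1.08018501e-03  4.49159475e-01]
 [-1.20334815e-03 -9.99999276e-01 -1.12469700e-05]]
```

View pics/scene0.png

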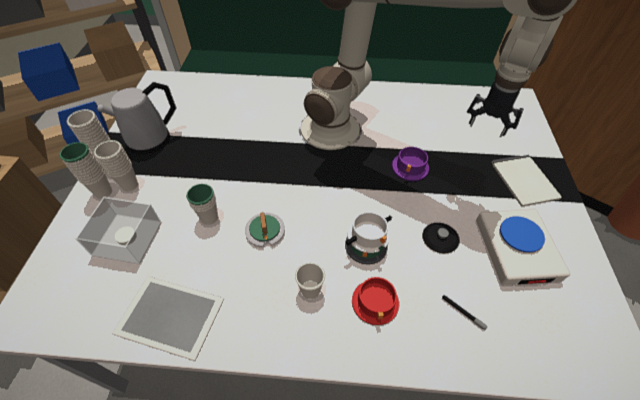

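View pics/top0.png

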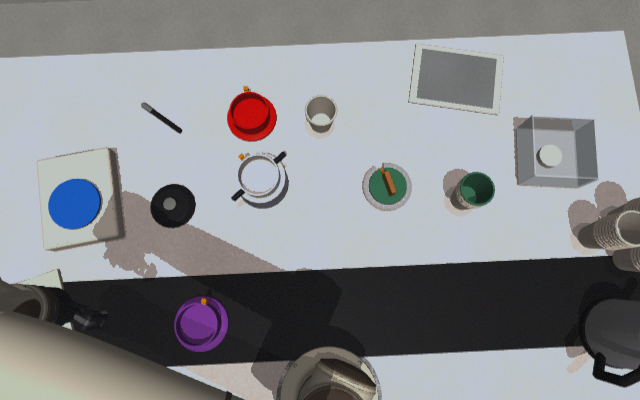

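The scene view shows the white tin at about (368,235), its orange keys at about (383,238) and (365,253), and the lid at (264,229). The top view has the tin at (262,175) with handles at (280,156) and (238,195), and the lid at (388,187). I'll zoom in and measure.

```bash
python3 - <<'E'
from h import *
T=np.load('top0.npz');S=np.load('scene0.npz')
a=cv2.resize(T['f'][130:220,215:305],(400,400),interpolation=2)
b=cv2.resize(S['f'][195:285,325:415],(400,400),interpolation=2)
cv2.imwrite('pics/z1.png',np.hstack([a,b])[...,::-1])
for n,D,boxes in(('top',T,[(135,215,225,300),(150,220,355,420)]),('scene',S,[(200,275,335,405),(200,255,240,290)])):
    hsv=cv2.cvtColor(D['f'],cv2.COLOR_RGB2HSV); m=cv2.inRange(hsv,(5,130,90),(22,255,255))
    k=cv2.inRange(hsv,(0,0,0),(180,255,55))
    for r0,r1,c0,c1 in boxes:
        for nm,mm in(('or',m),('blk',k)):
            n_,l,s,ce=cv2.connectedComponentsWithStats(mm[r0:r1,c0:c1])
            for i in range(1,n_):
                if s[i,4]>5:
                    P=D['p'][r0:r1,c0:c1][l==i]; print(n,nm,ce[i]+[c0,r0],s[i,4],np.median(P,0).round(4),P.min(0).round(3),P.max(0).round(3))
E
```

```text
top or [241.04347826 156.60869565] 23 [0.5843 0.1868 0.1223] [0.58  0.18  0.115] [0.591 0.194 0.128]
top blk [279.44262295 157.2295082 ] 61 [0.5838 0.094  0.1014] [0.571 0.081 0.095] [0.598 0.108 0.108]
top blk [237.58333333 194.33333333] 60 [0.4969 0.2002 0.0944] [0.485 0.187 0.084] [0.507 0.215 0.1  ]
top or [388.92125984 180.47244094] 127 [ 0.5187 -0.1788  0.07  ] [ 0.252 -0.191  0.027] [0.561 0.013 1.218]
top blk [383.57142857 178.        ] 7 [ 0.5336 -0.1679  0.0449] [ 0.526 -0.17   0.037] [ 0.536 -0.167  0.065]
top blk [387.61111111 189.27777778] 18 [ 0.4996 -0.1782  0.0421] [ 0.489 -0.181  0.034] [ 0.519 -0.172  0.065]
scene or [382.78571429 239.        ] 28 [0.5897 0.1859 0.1176] [0.582 0.179 0.104] [0.596 0.192 0.128]
scene or [364.4        254.13333333] 15 [0.6081 0.1398 0.0597] [0.607 0.135 0.045] [0.611 0.145 0.068]
scene blk [388.33333333 218.2       ] 15 [0.4965 0.2078 0.0928] [0.487 0.201 0.088] [0.506 0.214 0.096]
scene blk [363.81489842 253.08126411] 443 [0.5907 0.1345 0.0134] [0.531 0.043 0.004] [1.167 0.212 1.013]
scene or [262.81355932 220.52542373] 59 [ 0.5235 -0.1771  0.0693] [ 0.492 -0.188  0.064] [ 0.546 -0.167  0.074]
scene or [265.2 236.5] 10 [ 0.5539 -0.1692  0.0288] [ 0.548 -0.173  0.026] [ 0.559 -0.166  0.031]
```

View pics/z1.png

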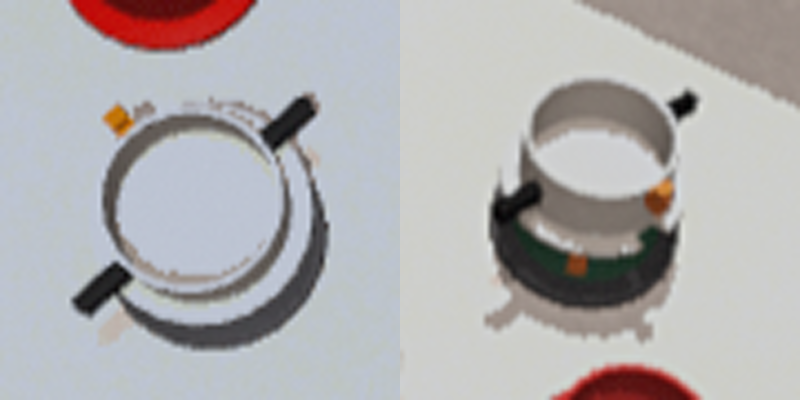

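```bash
python3 - <<'E'
from h import *
from scipy.optimize import least_squares
T=np.load('top0.npz');S=np.load('scene0.npz')
def fit(q,r=None):
    if r: s=least_squares(lambda x:np.hypot(*(q-x[:2]).T)-r,q.mean(0),loss='soft_l1',f_scale=.002)
    else: s=least_squares(lambda x:np.hypot(*(q-x[:2]).T)-x[2],[*q.mean(0),.06],loss='soft_l1',f_scale=.002)
    return s.x.round(4),np.abs(s.fun).mean().round(4),len(q)
C=np.array([.545,.146])
for n,D in(('top',T),('scene',S)):
    p=D['p'].reshape(-1,3); hs=cv2.cvtColor(D['f'],cv2.COLOR_RGB2HSV).reshape(-1,3).astype(int)
    d=np.hypot(*(p[:,:2]-C).T)
    m=(d<.09)&(p[:,2]<.03)&(hs[:,2]<75)
    print(n,'foot',m.sum(),np.percentile(p[m,2],[5,50,95]).round(4))
    q=p[m,:2]-C; a=np.degrees(np.arctan2(q[:,1],q[:,0]));E=[]
    for b in range(-180,180,6):
        k=(a>=b)&(a<b+6)
        if k.sum()>2: r=np.hypot(*q[k].T); E.append(q[k][r.argmax()]+C)
    E=np.array(E);print(fit(E),fit(E,.067))
    m=(d<.056)&(p[:,2]>.1)&(hs[:,2]>120)
    print('rim',fit(p[m,:2]),fit(p[m,:2],.05),'z',p[m,2].min(),p[m,2].max())
    A=np.c_[p[m,:2]-C,np.ones(m.sum())]; print('plane',np.linalg.lstsq(A,p[m,2],rcond=None)[0].round(4))
    # lid
    L=np.array([.52,-.178]); d=np.hypot(*(p[:,:2]-L).T)
    m=(d<.045)&(p[:,2]>.06)&(hs[:,0]<25)&(hs[:,1]>90); q=p[m&(p[:,2]<.08),:2]
    rc=cv2.minAreaRect((q*1000).astype(np.float32));print('bar',q.mean(0).round(4),rc,np.percentile(p[m,2],[5,50,95]).round(4))
    v=np.linalg.svd(q-q.mean(0))[2][0];print('barang',np.degrees(np.arctan2(v[1],v[0]))%180)
    m=(d<.07)&(p[:,2]>.014)&(p[:,2]<.024)&(hs[:,1]<60);q=p[m,:2];print('lidring',fit(q))
    m=(d<.06)&(hs[:,0]>50)&(hs[:,0]<90)&(hs[:,1]>90)&(p[:,2]>.02)&(p[:,2]<.035);
    e=cv2.minEnclosingCircle((p[m,:2]*1000).astype(np.float32)); print('green',e,np.median(p[m,2]))
E
```

```text
top foot 155 [0.0077 0.0115 0.0153]
(array([0.5441, 0.1482, 0.0658]), np.float64(0.0009), 25) (array([0.5454, 0.1487]), np.float64(0.001), 25)
rim (array([0.5402, 0.1495, 0.0499]), np.float64(0.0014), 223) (array([0.5402, 0.1495]), np.float64(0.0014), 223) z 0.10329965111095452 0.12796725908811246
plane [ 0.0738 -0.0033  0.1139]
bar [ 0.515  -0.1792] ((515.6088256835938, -180.20433044433594), (59.674957275390625, 15.30034065246582), 16.7862548828125) [0.0637 0.0698 0.0738]
barang 15.424210168800869
lidring (array([ 0.5165, -0.1807,  0.0578]), np.float64(0.0036), 665)
green ((516.8696899414062, -179.81825256347656), 49.02545166015625) 0.029335659947121062
scene foot 361 [0.0075 0.0117 0.026 ]
(array([0.5487, 0.149 , 0.0639]), np.float64(0.0009), 28) (array([0.5447, 0.1492]), np.float64(0.0012), 28)
rim (array([0.5429, 0.1499, 0.0496]), np.float64(0.0014), 207) (array([0.5429, 0.1499]), np.float64(0.0015), 207) z 0.10004220921887375 0.12019619979346174
plane [ 0.0483 -0.0152  0.1106]
bar [ 0.5231 -0.1777] ((520.2288208007812, -178.43482971191406), (57.74985885620117, 13.719305992126465), 15.827579498291016) [0.0635 0.0687 0.072 ]
barang 15.906266391966918
lidring (array([ 0.5154, -0.1797,  0.0578]), np.float64(0.0039), 378)
green ((520.0455932617188, -179.05079650878906), 48.033164978027344) 0.02769515285586277
```

```bash
python3 -m inch '[[-145,0,-350,24],[-145,0,-350,24],[-145,0,-350,24],[-145,0,-350,24],[-145,0,-350,24],[-145,0,-350,24],[-145,0,-350,24],[-145,0,-350,24],[-145,0,-350,24],[-145,0,-350,24],[-145,0,-350,24],[-145,0,-350,24]]' 0.6 20
```

```text
t: 1.1
eef_pos: [0.4944, 0.2046, 0.2499]
orientation: [-1.503, -0.535, 0.537]
force: [0.3, 0.7, 0.2]
width: 0.034
```

```bash
python3 -m inch '[[0,40,0,0],[0,80,0,0],[0,110,0,0],[0,130,0,0],[0,145,0,0],[0,155,0,0],[0,155,0,0]]'; python3 - <<'E'
from h import *
im=[]
for n,(r,c) in(('top',(130,215)),('scene',(190,325))):
    k=cam(n); im.append(cv2.resize(k['frame'][r:r+90,c:c+90],(400,400),interpolation=2))
cv2.imwrite('pics/z2.png',np.hstack(im)[...,::-1])
E
```

```text
t: 1.68
eef_pos: [0.4929, 0.2055, 0.0933]
orientation: [-1.503, -0.536, 0.541]
force: [0.1, -0.6, 0.2]
width: 0.0337
```

View pics/z2.png

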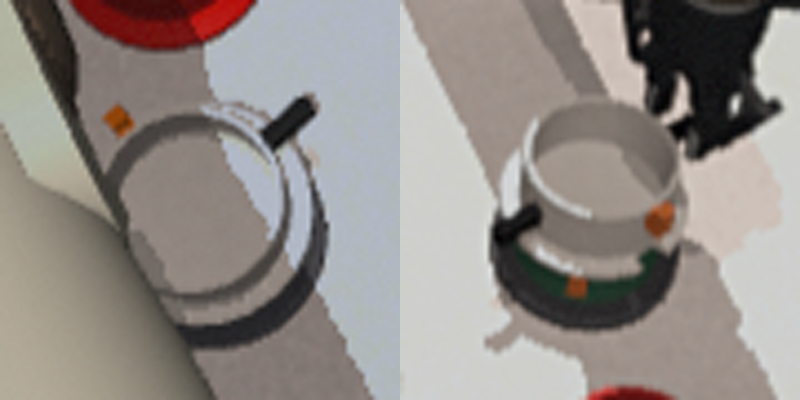

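The fingers stand either side of handle 1 with no contact force. Next I sweep the first part of the clockwise arc.

```bash
python3 -m inch '[[0,0,-2,0],[5,0,-3,4],[11,0,-4,8],[16,0,-5,12],[21,0,-6,16],[26,0,-7,20],[31,0,-8,24],[36,0,-10,28],[40,0,-13,32],[44,0,-15,36],[48,0,-18,40],[48,0,-18,40]]' 0.7; python3 - <<'E'
from h import *
im=[]
for n,(r,c) in(('top',(130,215)),('scene',(190,325))):
    k=cam(n); im.append(cv2.resize(k['frame'][r:r+90,c:c+90],(400,400),interpolation=2))
cv2.imwrite('pics/z3.png',np.hstack(im)[...,::-1])
E
```

```text
t: 2.78
eef_pos: [0.5442, 0.2213, 0.0965]
orientation: [-1.57, 0.011, -0.013]
force: [-0.5, -1.0, 0.6]
width: 0.0254
```

View pics/z3.png

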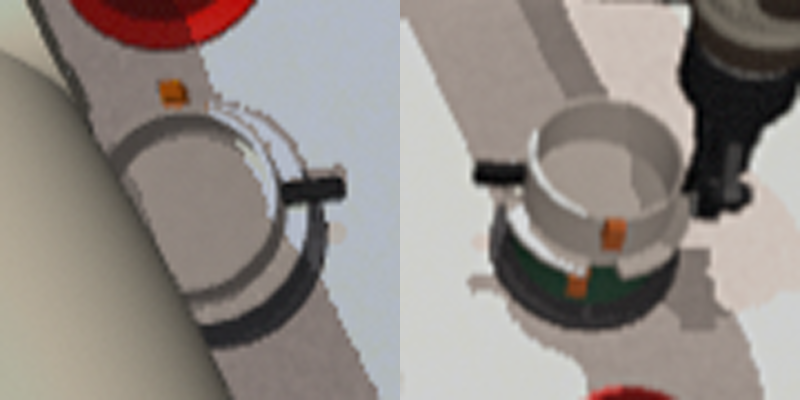

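The tin has turned and is still up: its key is at (613,235) in the crop, the base key at (577,286). I'll write a numeric check.

```bash
cat > chk.py <<'E'
from h import *
C=np.array([.545,.149])
for n in('scene','top'):
    c=cam(n);p=pts(c);hs=cv2.cvtColor(c['frame'],cv2.COLOR_RGB2HSV)
    d=np.hypot(p[...,0]-C[0],p[...,1]-C[1]); o=cv2.inRange(hs,(4,130,70),(24,255,255))>0
    for nm,m in(('tinkey',o&(d<.085)&(p[...,2]>.085)&(p[...,2]<.14)),('basekey',o&(d<.085)&(p[...,2]>.03)&(p[...,2]<.08))):
        if m.sum()>3:
            q=np.median(p[m],0); print(n,nm,m.sum(),q.round(4),'ang',np.degrees(np.arctan2(q[1]-C[1],q[0]-C[0])).round(1),'zmax',np.percentile(p[m][:,2],90).round(4))
    m=(d<.056)&(p[...,2]>.1)&(p[...,2]<.13)&(hs[...,2]>80)&~o
    q=p[m]; A=np.c_[q[:,:2]-C,np.ones(len(q))]; print(n,'rim',len(q),'mean z',q[:,2].mean().round(4),np.linalg.lstsq(A,q[:,2],rcond=None)[0].round(3))
    k=(hs[...,2]<50)&(d<.09)&(d>.055)&(p[...,2]>.075)&(p[...,2]<.115)&(p[...,1]<.13); q=p[k]
    if len(q)>5: m_=q.mean(0); print(n,'handle2',len(q),m_.round(4),'tin x ang',(np.degrees(np.arctan2(m_[1]-C[1],m_[0]-C[0]))+90).round(1))
E
python3 chk.py
```

```text
scene tinkey 30 [0.6046 0.1569 0.1203] ang 7.5 zmax 0.1251
scene basekey 20 [0.6083 0.1404 0.0584] ang -7.8 zmax 0.0678
scene rim 267 mean z 0.1093 [ 0.029 -0.031  0.109]
scene handle2 38 [0.5507 0.0813 0.0986] tin x ang 4.8
top tinkey 31 [0.5981 0.1555 0.1232] ang 7.0 zmax 0.1273
top rim 174 mean z 0.1141 [ 0.05  -0.011  0.114]
top handle2 50 [0.5452 0.0797 0.101 ] tin x ang 0.1
```

```bash
python3 -m inch '[[3,0,0,2.5],[6,0,0,5],[9,0,-1,7.5],[12.5,0,-1,10],[15,0,-1.5,12],[15,0,-1.5,12]]'; python3 chk.py
```

```text
t: 3.48
eef_pos: [0.5583, 0.2194, 0.0955]
orientation: [-1.564, 0.174, -0.174]
force: [0.0, 0.3, -0.3]
width: 0.0255
scene tinkey 26 [0.6087 0.1436 0.114 ] ang -4.8 zmax 0.1173
scene basekey 29 [0.6078 0.1407 0.0619] ang -7.6 zmax 0.0666
scene rim 231 mean z 0.1071 [0.008 0.003 0.107]
scene handle2 37 [0.5402 0.0804 0.0918] tin x ang -4.0
top tinkey 33 [0.6014 0.1428 0.1162] ang -6.3 zmax 0.1199
top rim 151 mean z 0.1098 [ 0.002 -0.002  0.11 ]
top handle2 62 [0.5344 0.0794 0.0939] tin x ang -8.7
```

The tin has dropped: it is level, its key is about 6 mm lower, and the angle agrees with the base key. I'll back off, lift and go above the lid.

```bash
python3 -m inch '[[-3,0,0,0],[-5,0,0,0],[-5,-20,0,0],[-5,-60,0,0],[-5,-100,0,0],[-5,-105,0,0]]' && python3 -m inch '[[10,0,-40,7],[18,0,-80,14],[23,0,-120,21],[28,0,-160,28],[33,0,-200,35],[38,0,-240,42],[43,0,-280,49],[48,0,-320,55],[52,0,-360,61],[52,0,-398,61],[52,0,-398,61],[52,0,-398,61]]' 0.3; python3 chk.py; python3 - <<'E'
from h import *
c=cam('scene');cv2.imwrite('pics/s4.png',c['frame'][...,::-1])
E
```

```text
t: 4.08
eef_pos: [0.5544, 0.2213, 0.2079]
orientation: [-1.56, 0.167, -0.179]
force: [0.6, 0.8, 1.4]
width: 0.0258
t: 5.08
eef_pos: [0.5159, -0.1807, 0.2003]
orientation: [-1.329, 0.999, -0.999]
force: [-0.5, -0.3, -0.7]
width: 0.0604
scene tinkey 25 [0.609  0.1436 0.1139] ang -4.9 zmax 0.1175
scene basekey 28 [0.6077 0.1406 0.0615] ang -7.6 zmax 0.0664
scene rim 232 mean z 0.1069 [-0.003 -0.003  0.107]
scene handle2 31 [0.5405 0.0806 0.0923] tin x ang -3.7
top tinkey 29 [0.6026 0.1432 0.116 ] ang -5.8 zmax 0.1183
top rim 295 mean z 0.1086 [ 0.001 -0.002  0.109]
top handle2 62 [0.5344 0.0794 0.0938] tin x ang -8.6
```

View pics/s4.png

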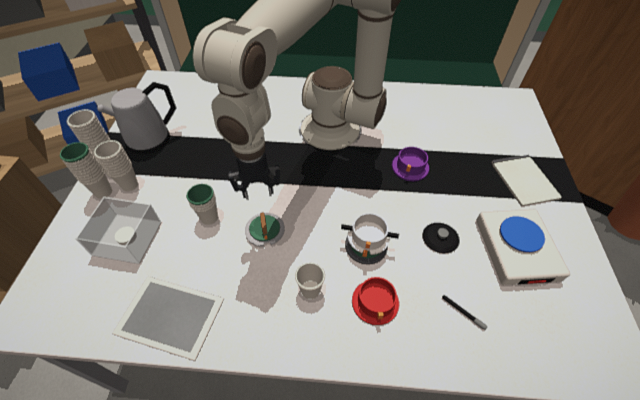

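The tin sits level and its handles are square in view; the gripper is above the lid. Now I'll descend, grasp and lift.

```bash
python3 -m inch '[[-1,35,2,0.5],[-1,70,2,0.5],[-1,100,2,0.5],[-1,120,2,0.5],[-1,135,2,0.5],[-1,145,2,0.5],[-1,146,2,0.5],[-1,146,2,0.5]]' && python3 -m inch '[[0,0,0,0],[0,0,0,0],[0,0,0,0],[0,0,0,0],[0,0,0,0],[0,0,0,0],[0,0,0,0]]' 1 50
```

```text
t: 5.9
eef_pos: [0.5184, -0.1768, 0.0544]
orientation: [-1.328, 1.003, -1.002]
force: [-0.3, -0.5, 1.2]
width: 0.0599
t: 6.48
eef_pos: [0.5188, -0.1779, 0.0553]
orientation: [-1.326, 1.002, -1.005]
force: [0.9, -0.3, 6.1]
width: 0.0132
```

```bash
python3 -m inch '[[0,-10,0,0],[0,-40,0,0],[0,-80,0,0],[0,-120,0,0],[0,-145,0,0],[0,-145,0,0]]'; cat > m.py <<'E'
from h import *
from scipy.optimize import least_squares
def fit(q,r): 
    s=least_squares(lambda x:np.hypot(*(q-x).T)-r,q.mean(0),loss='soft_l1',f_scale=.001); return s.x.round(4),np.abs(s.fun).mean().round(4)
C=np.array([.545,.149]);o=manip.get_obs();t=o['eef_pos'];print('tcp',t.round(4))
M=R.from_rotvec(o['orientation']).as_matrix();print('tool x ang',np.degrees(np.arctan2(M[1,0],M[0,0])).round(1),'y',M[:,1].round(3))
for n in('scene','top'):
    c=cam(n);p=pts(c);hs=cv2.cvtColor(c['frame'],cv2.COLOR_RGB2HSV);f=c['frame'].astype(int)
    # tin rim: top edge points
    d=np.hypot(p[...,0]-C[0],p[...,1]-C[1]);m=(d<.058)&(d>.04)&(p[...,2]>.104)&(p[...,2]<.118)&(hs[...,1]<60)
    print(n,'rim',fit(p[m][:,:2],.05),m.sum())
    # outer ellipse of rim cast to z=.11
    # lid flange in hand: points near expected flange top height
    d=np.hypot(p[...,0]-t[0],p[...,1]-t[1]);dz=p[...,2]-t[2]
    m=(d<.075)&(dz<-.026)&(dz>-.042)&(hs[...,1]<70)&(hs[...,2]>70);q=p[m]
    g=(d<.06)&(dz<-.016)&(dz>-.032)&(hs[...,0]>50)&(hs[...,0]<95)&(hs[...,1]>80);
    A=np.c_[p[g][:,:2]-t[:2],np.ones(g.sum())];
    print(n,'green',g.sum(),'plane',np.linalg.lstsq(A,p[g][:,2]-t[2],rcond=None)[0].round(3), 'enc',cv2.minEnclosingCircle((p[g][:,:2]*1000).astype(np.float32)))
    if len(q)>10:print(n,'flange',len(q),'med dz',np.median(q[:,2]-t[2]).round(4),'enc',cv2.minEnclosingCircle((q[:,:2]*1000).astype(np.float32)))
    k=(d<.075)&(dz<-.012)&(dz>-.035)&(cv2.inRange(hs,(4,130,70),(24,255,255))>0)
    if k.sum()>3: a=np.median(p[k],0); print(n,'mark',k.sum(),a.round(4),'dz',(a[2]-t[2]).round(4),np.degrees(np.arctan2(a[1]-t[1],a[0]-t[0])).round(1))
E
python3 m.py
```

```text
t: 6.98
eef_pos: [0.5197, -0.1781, 0.2059]
orientation: [-1.325, 0.997, -1.01]
force: [1.1, -0.2, -2.9]
width: 0.0129
tcp [ 0.5197 -0.1781  0.2059]
tool x ang -74.2 y [ 0.008 -0.003 -1.   ]
scene rim (array([0.5466, 0.151 ]), np.float64(0.0014)) 186
scene green 429 plane [ 0.004  0.    -0.028] enc ((519.030517578125, -176.6803741455078), 48.54483413696289)
scene flange 404 med dz -0.0374 enc ((520.1570434570312, -177.809814453125), 65.50859069824219)
scene mark 20 [ 0.5528 -0.1675  0.1826] dz -0.0232 17.9
top rim (array([0.5433, 0.1499]), np.float64(0.0012)) 262
top green 78 plane [ 0.021  0.018 -0.03 ] enc ((525.4036865234375, -147.88943481445312), 37.25444412231445)
top flange 179 med dz -0.0392 enc ((522.665771484375, -138.47454833984375), 49.89456558227539)
```

```bash
python3 -m inch '[[-25,0,10,3],[-60,0,22,6],[-95,0,35,10],[-130,0,48,14],[-165,0,61,18],[-200,0,74,22],[-235,0,87,22],[-265,0,98,22],[-290,0,108,22],[-305,0,113,22],[-309,0,115,22],[-309,0,115,22]]' && python3 -m inch '[[0,0,0,0],[0,0,0,0]]'; python3 m.py; python3 - <<'E'
from h import *
k=cam('scene');t=cam('top');a=[cv2.resize(f,(400,400),interpolation=2) for f in(t['frame'][130:220,215:305],k['frame'][170:270,320:420])]
cv2.imwrite('pics/z5.png',np.hstack(a)[...,::-1])
E
```

```text
t: 8.08
eef_pos: [0.5357, -0.0175, 0.1992]
orientation: [-1.164, 1.258, -1.221]
force: [0.3, 0.6, -2.0]
width: 0.0133
t: 8.25
eef_pos: [0.5357, -0.0172, 0.1993]
orientation: [-1.164, 1.258, -1.22]
force: [0.8, -0.6, -2.4]
width: 0.0132
tcp [ 0.5357 -0.0172  0.1993]
tool x ang -92.7 y [ 0.001  0.031 -1.   ]
scene rim (array([0.5465, 0.1509]), np.float64(0.0014)) 182
scene green 417 plane [ 0.003  0.03  -0.028] enc ((537.6361694335938, -16.670408248901367), 49.151878356933594)
scene flange 392 med dz -0.0374 enc ((535.434326171875, -13.595462799072266), 65.02420043945312)
scene mark 18 [ 0.5682 -0.0166  0.1734] dz -0.026 1.0
top rim (array([0.5433, 0.15  ]), np.float64(0.0012)) 254
top green 0 plane [0. 0. 0.] enc ((0.0, 0.0), 0.0)
```

View pics/z5.png

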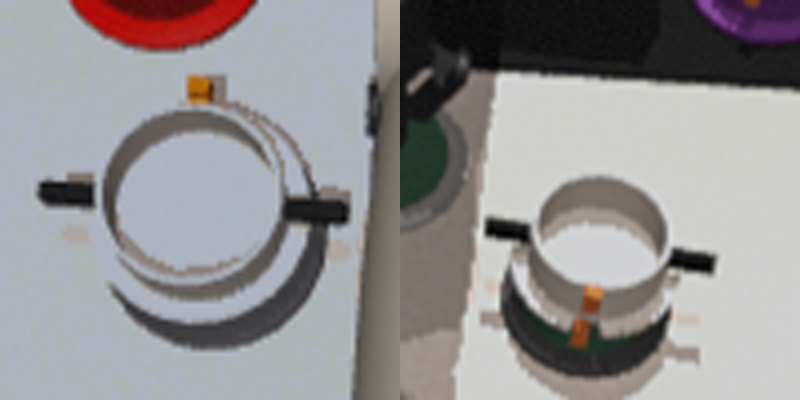

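The tin is seated and aligned, but the arm stopped halfway at y=-0.017 with a slight tilt, so I'll check the joints.

```bash
python3 -c "
from h import *
print(manip.get_obs()['joint_positions'].round(3))"
```

```text
[-0.047  0.041  0.028  1.559  0.031  3.141]
```

Joint 6 is at its limit, so this grasp can't reach the final yaw. I'll set the lid down on free table, regrasp it turned by half, and carry on.

```bash
python3 -m inch '[[20,0,0,-5],[50,0,0,-10],[83,0,0,-15],[110,0,0,-20],[110,0,0,-20],[110,0,0,-20],[110,0,0,-20]]';  python3 m.py | head -2; python3 - <<'E'
from h import *
S=np.load('scene0.npz')['p'].reshape(-1,3);c=S[(S[:,2]>.085)&(S[:,2]<.14)]
q=c[(abs(c[:,1])<.06)&(c[:,0]>.55)];print('cup',q.mean(0),len(q)); q=c[(c[:,1]<-.22)&(c[:,1]>-.4)&(c[:,0]<.65)];print('stack',q.mean(0))
E
```

```text
t: 9.03
eef_pos: [0.5306, -0.1267, 0.1959]
orientation: [-1.311, 0.995, -0.966]
force: [0.5, 0.0, -1.9]
width: 0.014
tcp [ 0.5306 -0.1267  0.1959]
tool x ang -72.7 y [ 0.     0.031 -1.   ]
cup [ 0.70842446 -0.01318457  0.09203873] 203
stack [ 0.4809754  -0.36557183  0.11099621]
```

```bash
python3 -m inch '[[0,30,0,0],[0,70,0,0],[0,100,0,0],[0,120,0,0],[0,132,0,0],[0,138,0,0],[0,139,0,0],[0,139,0,0]]'; python3 -m inch '[[0,0,0,0],[0,0,0,0],[0,0,0,0],[0,0,0,0],[0,-20,0,0],[0,-50,0,0],[0,-80,0,0],[0,-80,0,0]]' 0.3; python3 -m inch '[[0,0,0,-7],[0,0,0,-14],[0,0,0,-21],[0,0,0,-28],[0,0,0,-35],[0,0,0,-42],[0,0,0,-49],[0,0,0,-56],[0,0,0,-63],[0,0,0,-70],[0,0,0,-77],[0,0,0,-84]]';python3 -m inch '[[0,0,0,-7],[0,0,0,-14],[0,0,0,-21],[0,0,0,-28],[0,0,0,-35],[0,0,0,-42],[0,0,0,-49],[0,0,0,-56],[0,0,0,-63],[0,0,0,-70],[0,0,0,-77],[0,0,0,-84]]'; python3 -m inch '[[0,0,0,-6],[0,0,0,-12],[0,0,0,-12]]'; python3 m.py
```

```text
t: 9.8
eef_pos: [0.5313, -0.1223, 0.058]
orientation: [-1.311, 0.993, -0.965]
force: [0.4, -0.3, -2.2]
width: 0.0134
t: 10.47
eef_pos: [0.5328, -0.1257, 0.1433]
orientation: [-1.308, 0.987, -0.971]
force: [-0.2, -0.4, 0.8]
width: 0.0597
t: 11.47
eef_pos: [0.5308, -0.1251, 0.1371]
orientation: [-1.534, -0.163, 0.156]
force: [0.2, -0.8, -0.7]
width: 0.06
t: 12.47
eef_pos: [0.5308, -0.1251, 0.1371]
orientation: [-1.14, -1.298, 1.258]
force: [-0.4, 0.1, -0.4]
width: 0.0596
t: 12.72
eef_pos: [0.5307, -0.125, 0.1371]
orientation: [-1.029, -1.45, 1.406]
force: [0.1, 0.3, -0.2]
width: 0.0599
tcp [ 0.5307 -0.125   0.1371]
tool x ang 107.6 y [ 0.001  0.031 -1.   ]
scene rim (array([0.5467, 0.1509]), np.float64(0.0015)) 180
scene green 0 plane [0. 0. 0.] enc ((0.0, 0.0), 0.0)
top rim (array([0.5433, 0.15  ]), np.float64(0.0012)) 259
top green 0 plane [0. 0. 0.] enc ((0.0, 0.0), 0.0)
```

```bash
cat > lid.py <<'E'
from h import *
L=np.array([.531,-.122])
for n in('scene','top'):
    c=cam(n);P=pts(c);p=P.reshape(-1,3);hs=cv2.cvtColor(c['frame'],cv2.COLOR_RGB2HSV).reshape(-1,3).astype(int)
    d=np.hypot(*(p[:,:2]-L).T)
    m=(d<.06)&(hs[:,0]>50)&(hs[:,0]<95)&(hs[:,1]>80)&(p[:,2]>.02)&(p[:,2]<.035);print(n,m.sum())
    if m.sum()>50: print('green',cv2.minEnclosingCircle((p[m,:2]*1000).astype(np.float32)))
    m=(d<.045)&(p[:,2]>.06)&(p[:,2]<.078)&(hs[:,0]<25)&(hs[:,1]>90);q=p[m,:2]
    if len(q)>20:
        v=np.linalg.svd(q-q.mean(0))[2][0];print('bar',len(q),q.mean(0).round(4),cv2.minAreaRect((q*1000).astype(np.float32)),np.degrees(np.arctan2(v[1],v[0]))%180)
    o=(d<.06)&(p[:,2]>.02)&(p[:,2]<.035)&(hs[:,0]<25)&(hs[:,1]>130)
    if o.sum()>3: print('mark',o.sum(),np.median(p[o],0).round(4))
    cv2.imwrite(f'pics/l_{n}.png',c['frame'][...,::-1])
E
python3 lid.py
```

```text
scene 456
green ((531.2100219726562, -119.19847869873047), 48.64744567871094)
bar 72 [ 0.5346 -0.1191] ((532.0757446289062, -119.50727844238281), (57.26114273071289, 13.357414245605469), 16.2736759185791) 17.216597777081834
mark 11 [ 0.5679 -0.1076  0.0277]
top 72
green ((525.0076293945312, -79.77182006835938), 22.72928237915039)
```

```bash
python3 -m inch '[[3,30,0,0],[3,55,0,0],[3,70,0,0],[3,78,0,0],[3,81,0,0],[3,81,0,0]]'; python3 -m inch '[[0,0,0,0],[0,0,0,0],[0,0,0,0],[0,0,0,0],[0,0,0,0],[0,0,0,0],[0,0,0,0]]' 1 50;  python3 -m inch '[[0,-10,0,0],[0,-40,0,0],[0,-80,0,0],[0,-120,0,0],[0,-145,0,0],[0,-145,0,0]]'; python3 m.py
```

```text
t: 13.42
eef_pos: [0.5297, -0.1196, 0.056]
orientation: [-1.032, -1.446, 1.402]
force: [-0.8, -0.4, -0.4]
width: 0.0597
t: 14.0
eef_pos: [0.5306, -0.1201, 0.0576]
orientation: [-1.034, -1.448, 1.403]
force: [-0.9, -1.8, 6.9]
width: 0.0132
t: 14.5
eef_pos: [0.5313, -0.1246, 0.2079]
orientation: [-1.04, -1.452, 1.401]
force: [1.2, 0.0, -1.5]
width: 0.0133
tcp [ 0.5313 -0.1246  0.2079]
tool x ang 107.4 y [ 0.009  0.029 -1.   ]
scene rim (array([0.5465, 0.151 ]), np.float64(0.0016)) 184
scene green 418 plane [ 0.001  0.011 -0.029] enc ((533.2404174804688, -122.70292663574219), 47.971519470214844)
scene flange 392 med dz -0.0392 enc ((531.6004638671875, -121.63469696044922), 65.4501953125)
scene mark 21 [ 0.5645 -0.1127  0.1824] dz -0.0255 19.6
top rim (array([0.5433, 0.15  ]), np.float64(0.0012)) 260
top green 49 plane [-0.013 -0.013 -0.029] enc ((538.012939453125, -92.91455841064453), 34.111541748046875)
top flange 154 med dz -0.0399 enc ((535.5038452148438, -84.2779312133789), 49.15562057495117)
```

```bash
python3 -m inch '[[25,0,-10,4],[60,0,-22,8],[95,0,-35,12],[130,0,-48,16],[165,0,-61,20],[195,0,-73,23.5],[220,0,-82,23.5],[240,0,-90,23.5],[250,0,-94,23.5],[255,0,-95,23.5],[255,0,-95,23.5]]' && python3 -m inch '[[0,0,0,0],[0,0,0,0],[0,0,0,0]]'; sed -i 's/^C=.*;o=/C=np.array([.545,.149]);o=/' m.py; python3 m.py; python3 - <<'E'
from h import *
k=cam('scene');t=cam('top');a=[cv2.resize(f,(400,400),interpolation=2) for f in(t['frame'][130:220,215:305],k['frame'][170:270,320:420])]
cv2.imwrite('pics/z6.png',np.hstack(a)[...,::-1])
E
```

```text
t: 15.52
eef_pos: [0.5437, 0.1479, 0.208]
orientation: [-1.233, -1.143, 1.111]
force: [0.2, -0.6, -2.9]
width: 0.0134
t: 15.77
eef_pos: [0.5443, 0.1464, 0.2093]
orientation: [-1.235, -1.142, 1.107]
force: [-0.7, -0.3, -2.5]
width: 0.0132
tcp [0.5443 0.1464 0.2093]
tool x ang 83.8 y [ 0.     0.031 -1.   ]
scene rim (array([0.5464, 0.1511]), np.float64(0.0013)) 81
scene green 440 plane [-0.01   0.02  -0.029] enc ((546.3718872070312, 146.1929168701172), 48.642555236816406)
scene flange 384 med dz -0.0392 enc ((543.9226684570312, 148.42567443847656), 64.90257263183594)
scene mark 22 [0.5796 0.1449 0.1812] dz -0.0281 -2.5m.py:4: RuntimeWarning: Mean of empty slice.
  s=least_squares(lambda x:np.hypot(*(q-x).T)-r,q.mean(0),loss='soft_l1',f_scale=.001); return s.x.round(4),np.abs(s.fun).mean().round(4)
  ret = um.true_divide(
Traceback (most recent call last):
  File "m.py", line 11, in <module>
    print(n,'rim',fit(p[m][:,:2],.05),m.sum())
                  ~~~^^^^^^^^^^^^^^^^
  File "m.py", line 4, in fit
    s=least_squares(lambda x:np.hypot(*(q-x).T)-r,q.mean(0),loss='soft_l1',f_scale=.001); return s.x.round(4),np.abs(s.fun).mean().round(4)
ValueError: Initial guess is outside of provided bounds
```

View pics/z6.png

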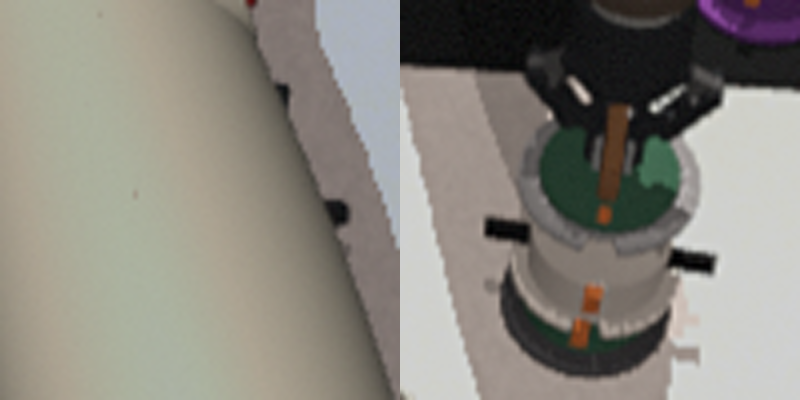

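```bash
python3 -m inch '[[2,15,-1,0],[2,25,-1,0],[2,33,-1,0],[2,38,-1,0],[2,38,-1,0],[2,38,-1,0],[2,38,-1,0]]'; python3 - <<'E'
from h import *
k=cam('scene');a=cv2.resize(k['frame'][180:270,320:420],(800,600),interpolation=2)
cv2.imwrite('pics/z7.png',a[...,::-1]);o=manip.get_obs();print(o['eef_pos'],o['force'],o['wrist_torque'])
E
```

```text
t: 16.55
eef_pos: [0.5456, 0.1506, 0.172]
orientation: [-1.235, -1.144, 1.108]
force: [0.1, 0.2, -1.9]
width: 0.0132
[0.54574245 0.1506164  0.17212683] [ 0.21763927  0.02677043 -1.93377123] [-0.03256641  0.00913898 -0.00274523]
```

View pics/z7.png

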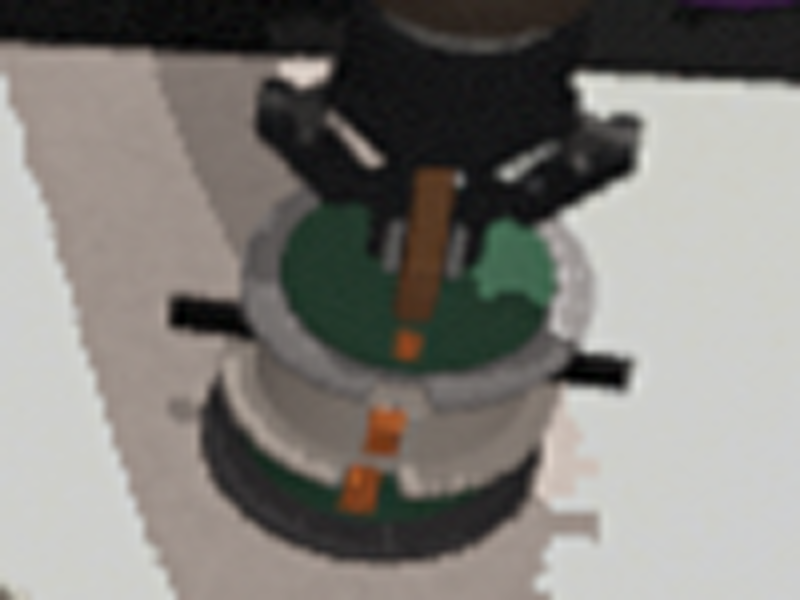

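Lid centred over the tin, notch (403,395) just above the key (387,430), no contact. I'll lower it gently.

```bash
python3 -m inch '[[-1,3,0,0],[-1,6,0,0],[-1,9,0,0],[-1,9,0,0]]'; python3 -m inch '[[0,2,0,0],[0,4,0,0],[0,6,0,0],[0,6,0,0]]';
```

```text
t: 16.93
eef_pos: [0.5451, 0.1498, 0.1616]
orientation: [-1.234, -1.143, 1.109]
force: [-0.1, 0.9, -3.6]
width: 0.0132
t: 17.27
eef_pos: [0.5454, 0.15, 0.156]
orientation: [-1.235, -1.143, 1.109]
force: [1.1, -0.8, -2.2]
width: 0.0133
```

```bash
python3 -m inch '[[0,1,0,0],[0,1,0,0],[0,2,0,0],[0,2,0,0]]';python3 -m inch '[[0,0.5,0,0],[0,1,0,0],[0,1,0,0]]'
```

```text
t: 17.6
eef_pos: [0.5455, 0.1501, 0.1544]
orientation: [-1.235, -1.144, 1.108]
force: [0.5, -1.0, -1.9]
width: 0.0132
t: 17.85
eef_pos: [0.5455, 0.1502, 0.1542]
orientation: [-1.235, -1.144, 1.108]
force: [-1.2, -0.4, 3.6]
width: 0.0132
```

```bash
python3 -m inch '[[0,0,0,0],[0,0,0,0],[0,0,0,0],[0,0,0,0],[0,0,0,0],[0,0,0,0]]' 0.4; python3 -m inch '[[0,-10,0,0],[0,-40,0,0],[0,-80,0,0],[0,-120,0,0],[0,-120,-40,0],[0,-120,-80,0],[0,-120,-80,0]]'; cat > fin.py <<'E'
from h import *
for n in('scene','top'):
    c=cam(n);P=pts(c);p=P.reshape(-1,3);hs=cv2.cvtColor(c['frame'],cv2.COLOR_RGB2HSV).reshape(-1,3).astype(int)
    d=np.hypot(*(p[:,:2]-[.545,.150]).T)
    m=(d<.06)&(hs[:,0]>50)&(hs[:,0]<95)&(hs[:,1]>80)&(p[:,2]>.1)&(p[:,2]<.15)
    if m.sum()>50: print(n,'disc',m.sum(),cv2.minEnclosingCircle((p[m,:2]*1000).astype(np.float32)),np.linalg.lstsq(np.c_[p[m,:2]-[.545,.15],np.ones(m.sum())],p[m,2],rcond=None)[0].round(4))
    m=(d<.05)&(p[:,2]>.155)&(p[:,2]<.18)&(hs[:,0]<25)&(hs[:,1]>90);q=p[m,:2]
    if len(q)>20: v=np.linalg.svd(q-q.mean(0))[2][0];print('bar',len(q),np.median(p[m],0).round(4),np.degrees(np.arctan(v[1]/v[0])))
    if n=='scene': cv2.imwrite('pics/z8.png',cv2.resize(c['frame'][180:270,320:420],(800,600),interpolation=2)[...,::-1])
print(manip.get_obs()['eef_pos'],manip.get_obs()['force'])
E
python3 fin.py
```

```text
t: 18.35
eef_pos: [0.5454, 0.1502, 0.1533]
orientation: [-1.234, -1.144, 1.108]
force: [-0.1, 0.3, 0.6]
width: 0.0513
t: 18.93
eef_pos: [0.6304, 0.1372, 0.2687]
orientation: [-1.234, -1.14, 1.11]
force: [0.6, 0.9, -2.7]
width: 0.0512
scene disc 469 ((545.9815673828125, 151.6988067626953), 49.13530731201172) [-0.0068  0.0034  0.1241]
bar 86 [0.5506 0.1522 0.1655] -5.902333601203746
[0.62606687 0.13759684 0.27102734] [-1.04642237 -0.77622454  0.21480941]
```

View pics/z8.png

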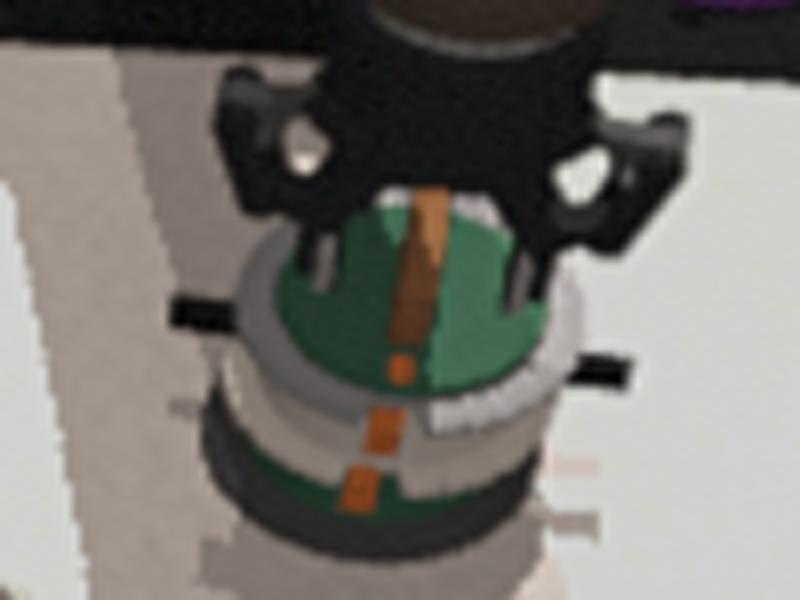

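```bash
python3 -m inch '[[0,-20,0,0],[0,-20,0,0],[0,-20,0,0],[0,-20,0,0]]'; python3 fin.py; python3 -c "
from station import manip
print(manip.hand_in())"
```

```text
t: 19.37
eef_pos: [0.6243, 0.1374, 0.2941]
orientation: [-1.235, -1.145, 1.107]
force: [-0.5, 0.3, 0.3]
width: 0.0514
scene disc 544 ((545.7000732421875, 152.1796875), 49.241580963134766) [-0.001   0.0005  0.1239]
bar 88 [0.5502 0.1522 0.1656] -5.469095975273658
[0.62430236 0.13734078 0.29324047] [-0.43502186  0.28998153  0.24402634]
the job is handed in; nothing more can be done
None
```

The white tin is down on the base with its notch over the key, and the lid is down on the tin with its notch over the tin's key. I handed the job in at about 19.5 s, and no verdict was reported.

- **Tin:** I straddled one handle loosely and swept it clockwise about 50° until the tin dropped. Its key came down about 6 mm, and the rim measured level to about 0.005 rad. The tin stood at about -6° and the base key at about -8°.
- **Lid:** The first grasp ran into joint 6's limit on the way to the tin. I set the lid down on free table, regrasped it turned by half, then lowered it until it touched with about 5 N and let go.
- **Last checks (scene camera):**
  - The lid disc is level to about 0.001 rad.
  - Its height is 123.9 mm against 125 mm expected; this camera reads about 1 mm low.
  - It is centred to about 1.3 mm.
  - The lid's grip bar is at about -5.5° and the tin at about -6°.
  - The gripper was clear at 0.29 m.
- **Not confirmed:**
  - After the joint-limit stop the tool kept a lean of about 0.03 rad, but the lid levelled itself on release.
  - The top view was blocked by the arm at the end, so the last check rests on the scene camera only.
  - I did not measure the cups and kettle lid again; the arm's path stayed clear of them.

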